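# Peel the top formed tray off its clinging stack and hold it over the light panel

### The arm

A 6-joint arm with a two-finger parallel gripper is mounted at the origin on the work surface. World frame = base frame: x ahead of the robot, y to its left, z up, the work surface at z = 0. Lengths are in m, angles in rad, forces in N, time in s.
With the tool pointing down it reaches from about 0.3 to 0.875 m from the base axis. Payload 6.4 kg.
Tool frame: the origin (TCP) lies midway between the tips of the shut fingers; the grasp point (between the pads) lies 19 mm behind it; z points along the fingers, y is the line along which they close (so a half turn about z gives the same grasp; the last joint's range is limited). The gripper opens to 85 mm and grips with 20 to 120 N. Pads are 22 mm wide; open, the fingers measure 114 mm over their backs; the gripper's body (76 mm by 85 mm) begins 54 mm behind the grasp point. The pads swing forward as they close: fully open they stand 13 mm farther back than shut.
Start: joints at [0.981, 0.181, 1.607, -0, 1.354, -0.206], TCP at [0.215, 0.533, 0.231] pointing down, gripper open.
Joint ranges: [-2.99, 2.99], [-0.89, 2.07], [0.3, 2.58], [-1.14, 4.28], [0, 2.63], [-3.12, 3.12]. Speed limits (rad/s): [2.57, 2.57, 3.01, 3.14, 3.14, 3.14].

### API

Orientations are given as a unit quaternion [w, x, y, z].
In Python, from bench import ctrl gives the robot as it stands.
- The arm moves only by the tool drive_tool, never from a script. Its argument "plan" is a list that holds one entry, the list of rows, each a list of 4 numbers: the shift along the tool's x, y, z scaled (see below), then the turn about the tool's z scaled (see below). In form: [[[x, y, z, roll], ...]]. A call has 1 to 12 rows; each row is the pose to reach, as a shift and turn from the pose commanded when the call began, along the tool's axes at that moment, turning the shorter way round; what a row does not reach only later rows make up. The controller multiplies each number of a shift by 400 mm and each number of a turn by 180 degrees. A row lasts 1/12 s, in which the tool goes at most 41.7 mm and 7.16 degrees, less where a joint would pass 70% of its speed; a pose out of reach is approached as far as the arm can. A call with a number of a shift or a turn outside -1 to 1 is refused whole. A call with a gripper value outside its range is refused whole. "jaw" is the closure, from 0 (fully open) to 1 (shut), set as the call begins (left out, the last holds). The fingers move at their own pace and stop on an object; the grip force is fixed at half the most. Time passes only in rows, so rows that repeat a pose let the fingers close. It gives the time, the measured TCP pose, the force, the opening and the grip force at its end, in the units of the state.
- ctrl.get_obs(): the state, without advancing time (a new reading comes with each control period).
- ctrl.camera(name): name is "scene" or "top" or "wrist"; returns (picture, depth): 384x512x3 uint8, red, green, blue; 384x512 float32, m along the optical axis (not along the pixel's ray), 0 where there is no reading.
- ctrl.camera_info(name): a dict with "camera_matrix" (3x3 intrinsics, pixels), "R" (3x3) and "t" (3): a world point X has camera coordinates R X + t; the wrist camera has in their place "T_tool_cam" (4x4, takes a point from camera to tool coordinates, whose origin is the TCP and whose axes are the flange's). Camera axes: x right, y down, z forward; pixel columns grow to the right and rows downward; lengths in m; the calibration is good to about 2 mm. A picture is of the moment at which its call begins: read the wrist's pose just before it. camera_info takes no time and is no camera call.
- ctrl.hand_in(): hands the job in; it is judged then, once.
The state is a dict: "time_s": time; "q": joint angles; "dq": joint speeds; "joint_efforts": joint torques, N m; "eef_pos": TCP position; "eef_rot": TCP orientation; "wrist_force": force on the tool from outside, world axes, zero at the start; "torque": the same for the moment, N m; "opening": opening from 0.0 (shut) to 1.0 (fully open); "grasp_force": force on a finger pad.
Only numpy, scipy, OpenCV 4.12 (cv2) and the standard library are available. Lean on these libraries where they do the work, as an engineer would, in place of code of your own. Each camera call takes 0.05 s, during which the arm holds its last target. There are 200 camera calls.

### The job

Take the top tray off the nested stack of clear formed trays. It clings, so peel it: lift its cut corner clear first while the opposite corner is still down in its nest, then draw it out, leaving the rest of the stack standing where it is. Hold that tray level and centred over the flat light panel, about a hand's width above it, so that its pockets can be checked against the light, and finish while still holding it there, touching nothing but the gripper; leave the other things on the bench where they are.

Things in the scene. Friction and masses are not known exactly. Their poses are not given: they have to be found in the camera images.
- tray: The top tray: clear formed plastic, 210 x 150 x 30 mm (own x, y, z), about 80 g, origin at the centre of its underside. Rim channel all round, 10 mm wide, upper face at z = 30, lower edge at z = 15 mm; the pocket part below it is 184 x 124 mm. Six open pockets, floor at z = 3 mm; ridges 6 mm wide at x = -31, x = 31 and y = 0, tops at z = 21 mm. Corner (-x, -y) is cut, the other three are square.
- tray_cut (a point): Middle of the cut corner's rim, on its upper face, centred in its 10 mm width: (-84, -54, 30) mm in the tray's frame. The rim here is straight, 48 mm long outside, 40 mm inside, at 45 degrees, facing (-1, -1, 0) of the tray, 15 mm high: pinch it up to 14 mm deep, one finger in the corner pocket. Further down the pocket wall steps in 6 mm, and outside the next tray's rim follows flush.
- tray_far (a point): The corner diagonally across from the cut one: on the rim's upper face, 8 mm in from both outer faces, at (97, 67, 30) mm in the tray's frame.
- stack: The ten trays under the top one, same shape and same way round, nested at 15 mm pitch and clinging together as one piece of about 0.8 kg that stands loose on the bench. Origin: centre of its underside, axes as the tray's. The top tray's rim rests on its top rim, 165 mm up (so the tray's underside is at 150, its rim's upper face at 180 mm).
- nest (a point): Centre of the mouth of the stack's uppermost tray, level with its rim, 165 mm above the stack's underside. The top tray's pocket part sits 15 mm deep in this mouth, 3 mm clear of the rim all round, and the thin springy walls press on its four sides: it resists being drawn out with about 4 N in all, each part of a side letting go once it has risen about 12 mm.
- panel: Flat light panel with an aluminium edge and white face lying fixed on the bench, 220 x 300 mm (own x, y), 10 mm thick. Origin: centre of its underside.
- bin: Bystander: open blue plastic bin with black clips, 100 x 150 mm, 55 mm high. Origin: centre of its underside.
- carton: Bystander: open cardboard carton with black clips, 130 x 150 mm, 75 mm high, two flaps standing out to about 105 mm high and 210 mm long over all. Origin: centre of its underside.
- dispenser: Bystander: round white pump dispenser with a steel top, 68 mm across, 126 mm high. Origin: centre of its underside.
- tape: Bystander: roll of brown tape lying flat, 80 mm across, 24 mm high. Origin: centre of its underside.

How it is judged:
By the outcome, as a careful person would: the job done as asked, in the order asked, and still so for the second after the job is handed in, while the arm keeps its last pose, push and grip.
It also fails if it takes over 45 s, if anything falls off the work surface, if the arm or the gripper's body presses on something with over 40 N, if the wrist force passes 120 N, or if a joint passes its speed limit or range.

## Working session

There is one attempt and no reset: what is moved stays moved. The work goes in short steps, Python scripts to look and compute and a tool call to move; the robot and the scene stay as the last step left them, time stands still between calls to the robot, and variables do not carry over. Pictures are saved under pics/ and viewed, at most 10 in all, crops included, and the job is handed in when it is done.

Besides the shell and the picture viewer there is one more tool, called after "Emit:" as name(argument=value, ...), one argument or row to a line, values as JSON. drive_tool: Moves the arm, as the interface text tells. Its arguments: {"type":"object","properties":{"plan":{"type":"array"},"jaw":{"type":"number"}},"required":["plan"]}

```bash
ls; mkdir -p pics
python3 - <<'E'
from bench import ctrl
import numpy as np,cv2
o=ctrl.get_obs(); print({k:np.round(v,3).tolist() for k,v in o.items()})
for n in("top","scene"):
    p,d=ctrl.camera(n); cv2.imwrite(f"pics/{n}0.png",cv2.cvtColor(p,cv2.COLOR_RGB2BGR)); np.savez(f"pics/{n}0.npz",p=p,d=d)
for n in("top","scene","wrist"): print(n,ctrl.camera_info(n))
E
```

```text
pics
{'time_s': 0.0, 'q': [0.981, 0.182, 1.608, -0.0, 1.354, -0.206], 'dq': [-0.001, 0.001, -0.001, 0.0, -0.001, -0.0], 'joint_efforts': [-0.0, -44.484, -35.136, -0.0, 0.009, 0.0], 'eef_pos': [0.215, 0.533, 0.23], 'eef_rot': [-0.0, 0.191, 0.982, -0.001], 'wrist_force': [0.737, -0.064, -0.723], 'torque': [0.069, 0.017, -0.021], 'grasp_force': 0.0, 'opening': 0.999}
top {'camera_matrix': array([[473.96629574,   0.        , 257.59294408],
       [  0.        , 473.96629574, 192.57552036],
       [  0.        ,   0.        ,   1.        ]]), 'R': array([[ 4.07551848e-03, -9.99991690e-01, -1.00648953e-04],
       [-9.84538744e-01, -3.99491326e-03, -1.75121390e-01],
       [ 1.75119533e-01,  8.12803258e-04, -9.84546844e-01]]), 't': array([0.01019027, 0.64320295, 1.8479293 ])}
scene {'camera_matrix': array([[419.71939607,   0.        , 259.57038429],
       [  0.        , 419.71939607, 188.62054097],
       [  0.        ,   0.        ,   1.        ]]), 'R': array([[ 0.88379423,  0.46777744, -0.00959298],
       [ 0.25257839, -0.49426676, -0.83180799],
       [-0.3938425 ,  0.73272412, -0.55498058]]), 't': array([-0.58564461, -0.03942794,  1.78141271])}
wrist {'camera_matrix': array([[327.71516716,   0.        , 250.84683292],
       [  0.        , 327.71516716, 196.60392179],
       [  0.        ,   0.        ,   1.        ]]), 'T_tool_cam': array([[-9.79972690e-04, -9.51028438e-01, -3.09101842e-01,
         7.90276993e-02],
       [ 9.99999162e-01, -6.70316231e-04, -1.10799103e-03,
         9.22055599e-04],
       [ 8.46535000e-04, -3.09102669e-01,  9.51028298e-01,
        -1.42761988e-01],
       [ 0.00000000e+00,  0.00000000e+00,  0.00000000e+00,
         1.00000000e+00]])}
```

View pics/top0.png

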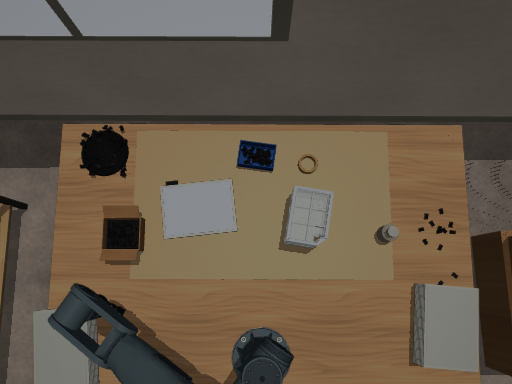

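View pics/scene0.png

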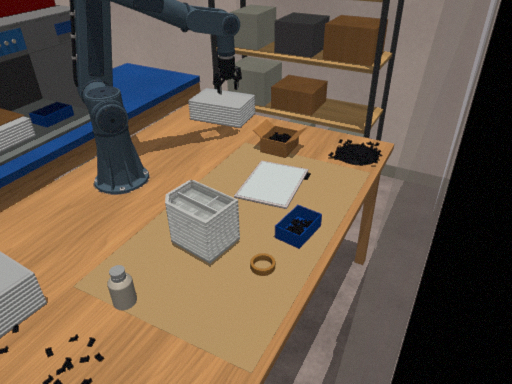

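The top view shows the stack at (285–333, 187–247), with its cut corner apparently at the lower right near (322, 242). The panel is at (160–237, 180–238). The scene view agrees. Next I measure both.

```bash
cat > h.py <<'E'
from bench import ctrl
import numpy as np,cv2
def cast(n,uv,z):
    i=ctrl.camera_info(n);K,R,t=i["camera_matrix"],i["R"],i["t"]
    uv=np.atleast_2d(uv).astype(float);r=np.c_[uv,np.ones(len(uv))]@np.linalg.inv(K).T@R
    c=-R.T@t; return c+r*((z-c[2])/r[:,2])[:,None]
def proj(n,X):
    i=ctrl.camera_info(n);x=np.atleast_2d(X)@i["R"].T+i["t"];x=x@i["camera_matrix"].T;return x[:,:2]/x[:,2:]
def points(n,d):
    i=ctrl.camera_info(n);v,u=np.mgrid[:384,:512];r=np.stack([u,v,np.ones_like(u)],-1)@np.linalg.inv(i["camera_matrix"]).T*d[...,None]
    return (r-i["t"])@i["R"]
E
python3 - <<'E'
from h import *
f=np.load("pics/top0.npz");p,d=f["p"],f["d"];X=points("top",d)
z=X[...,2]
# tray rim: height 0.15..0.2 in stack area
m=np.zeros((384,512),np.uint8);m[170:260,270:345]=1
s=((z>0.165)&(z<0.195)&(m>0)).astype(np.uint8)
print("rim px",s.sum(),np.percentile(z[s>0],[5,50,95]))
pts=X[s>0][:,:2].astype(np.float32);print("rim rect",cv2.minAreaRect(pts*1000),np.round(cv2.boxPoints(cv2.minAreaRect(pts*1000)),1).tolist())
h=cv2.convexHull((pts*1000));print(np.round(cv2.approxPolyDP(h,5,True)[:,0],1).tolist())
# panel
hsv=cv2.cvtColor(p,cv2.COLOR_RGB2HSV);w=((hsv[...,1]<50)&(hsv[...,2]>120)).astype(np.uint8);w[:170]=0;w[245:]=0;w[:,:150]=0;w[:,245:]=0
cs=max(cv2.findContours(w,0,1)[0],key=cv2.contourArea)
q=cast("top",cs[:,0],0.01)[:,:2].astype(np.float32)*1000;r=cv2.minAreaRect(q);print("panel",r,np.round(cv2.boxPoints(r),1).tolist(), np.median(z[w>0]))
c=p[175:260,270:345];cv2.imwrite("pics/crop0.png",cv2.cvtColor(cv2.resize(c,None,fx=7,fy=7,interpolation=2),cv2.COLOR_RGB2BGR))
E
```

```text
rim px 834 [0.16680777 0.17728136 0.18572692]
rim rect ((536.0104370117188, -181.69955444335938), (150.57998657226562, 211.68435668945312), 80.79193115234375) [[419.5, -239.10000610351562], [628.4000244140625, -273.0], [652.5, -124.30000305175781], [443.6000061035156, -90.4000015258789]]
[[650.5999755859375, -124.19999694824219], [444.0, -92.80000305175781], [426.1000061035156, -203.1999969482422], [455.3999938964844, -243.89999389648438], [624.7000122070312, -270.6000061035156]]
panel ((586.6140747070312, 257.46661376953125), (217.54429626464844, 297.6858215332031), 6.611494541168213) [[461.3999938964844, 392.79998779296875], [495.70001220703125, 97.0999984741211], [711.7999877929688, 122.0999984741211], [677.5, 417.79998779296875]] 0.010053665930065158
```

View pics/crop0.png

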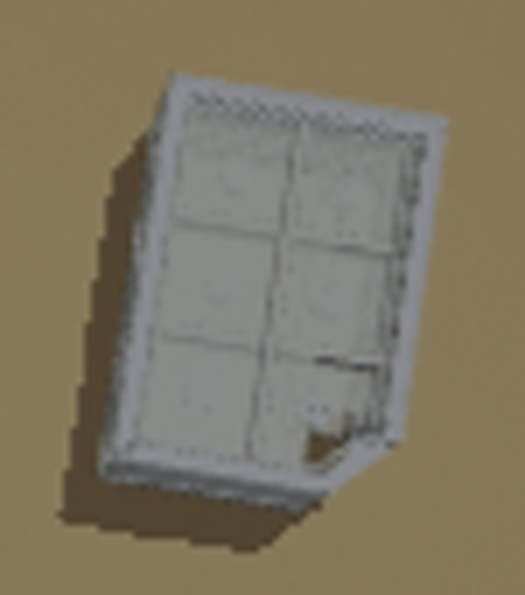

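The crop shows the cut corner at the lower right of the stack, with the rim corners matching 210 x 150 mm at 180 mm height. I'll write a move calculator, then go over the cut corner.

```bash
cat >> h.py <<'E'
from scipy.spatial.transform import Rotation as Ro
def state():
    o=ctrl.get_obs();q=o["eef_rot"];return o,np.array(o["eef_pos"]),Ro.from_quat([q[1],q[2],q[3],q[0]])
def move(target,ydir=None,p=None,R=None):
    """units of drive_tool from present pose to target (m), optional tool-y heading (deg, mod 180)"""
    o,p0,R0=state();p=p0 if p is None else p
    s=R0.inv().apply(np.array(target)-p)/0.4;r=0
    if ydir is not None:
        y=R0.as_matrix()[:,1];a=np.degrees(np.arctan2(y[1],y[0]));r=-((ydir-a+90)%180-90)/180
    print("move",np.round(s,4).tolist(),"roll",round(r,4),"from",np.round(p,4).tolist())
TC=np.array([.536,-.1817]);TA=-9.2
def tray2w(x,y,c=None,a=None):
    c=TC if c is None else c;a=np.radians(TA if a is None else a);return c+np.array([x*np.cos(a)-y*np.sin(a),x*np.sin(a)+y*np.cos(a)])/1000
E
python3 - <<'E'
from h import *
a=tray2w(-84,-54);print(a);move([*a,.27],45+TA)
move([.33,.16,.27])
E
```

```text
[ 0.44444697 -0.22157534]
move [-1.238, -1.534, -0.0968] roll 0.179 from [0.215, 0.5328, 0.2305]
move [-0.6155, -0.7566, -0.0978] roll 0 from [0.215, 0.5328, 0.2305]
```

Emit:
drive_tool(
  plan=[
    [[-0.05,-0.06,-0.02,0],[-0.12,-0.14,-0.05,0.01],[-0.18,-0.21,-0.08,0.02],[-0.24,-0.29,-0.1,0.03],[-0.3,-0.36,-0.1,0.04],[-0.36,-0.44,-0.1,0.05],[-0.42,-0.52,-0.1,0.06],[-0.48,-0.59,-0.1,0.07],[-0.53,-0.66,-0.1,0.08],[-0.57,-0.71,-0.1,0.09],[-0.6,-0.75,-0.1,0.09],[-0.62,-0.77,-0.1,0.09]],
  ],
  jaw=0.62,
)

```text
time_s: 1.1
eef_pos: [0.33, 0.1527, 0.2711]
eef_rot: [0.0, 0.328, 0.945, -0.0]
wrist_force: [-0.1, -0.5, -0.4]
opening: 0.378
grasp_force: 0.0
```

Run:
```python
from h import *
a=tray2w(-84,-54);move([*a,.27],45+TA); print(ctrl.get_obs()["opening"])
```

```text
move [-0.8047, -0.5566, 0.0033] roll 0.0882 from [0.33, 0.1527, 0.2711]
0.37799440004996365
```

Emit:
drive_tool(
  plan=[
    [[-0.05,-0.03,0,0.01],[-0.12,-0.08,0,0.02],[-0.2,-0.14,0,0.03],[-0.28,-0.19,0,0.04],[-0.36,-0.25,0,0.05],[-0.44,-0.3,0,0.06],[-0.52,-0.36,0,0.07],[-0.6,-0.41,0,0.08],[-0.68,-0.47,0,0.0882],[-0.74,-0.51,0,0.0882],[-0.78,-0.54,0,0.0882],[-0.8047,-0.5566,0.0033,0.0882]],
  ],
)

```text
time_s: 2.1
eef_pos: [0.4453, -0.2217, 0.2695]
eef_rot: [-0.0, 0.456, 0.89, -0.0]
wrist_force: [-0.5, 0.5, 0.2]
opening: 0.383
grasp_force: 0.0
```

Run:
```python
from h import *
o,p,R=state();print(p,o["dq"])
im,d=ctrl.camera("wrist");T=ctrl.camera_info("wrist")["T_tool_cam"];K=ctrl.camera_info("wrist")["camera_matrix"]
np.savez("pics/w1.npz",p=im,d=d,pos=p,R=R.as_matrix())
def wproj(X):
    x=R.inv().apply(np.atleast_2d(X)-p);x=(x-T[:3,3])@T[:3,:3];x=x@K.T;return x[:,:2]/x[:,2:]
g=[(-71,-75),(-105,-41),(-67.5,-67.5),(-91,-40),(-84,-54),(-63,-67),(-97,-33)]
out=cv2.cvtColor(im,cv2.COLOR_RGB2BGR)
pts=wproj([[*tray2w(x,y),.18] for x,y in [(-84,-54),(-71,-75),(-105,-41),(-105,75),(105,-75)]])
print(np.round(pts,1).tolist())
out=cv2.resize(out,(768,576),interpolation=2)
for u,v in pts: cv2.circle(out,(int(u*1.5),int(v*1.5)),3,(0,0,255),1)
cv2.imwrite("pics/w1.png",out)
```

```text
[ 0.44529446 -0.22165718  0.26950027] [-0.12713987  0.22059894 -0.17580084  0.01258706 -0.02990539 -0.13802568]
[[249.1, 201.0], [241.9, 230.5], [241.3, 169.6], [366.6, 46.0], [383.3, 359.2]]
```

View pics/w1.png

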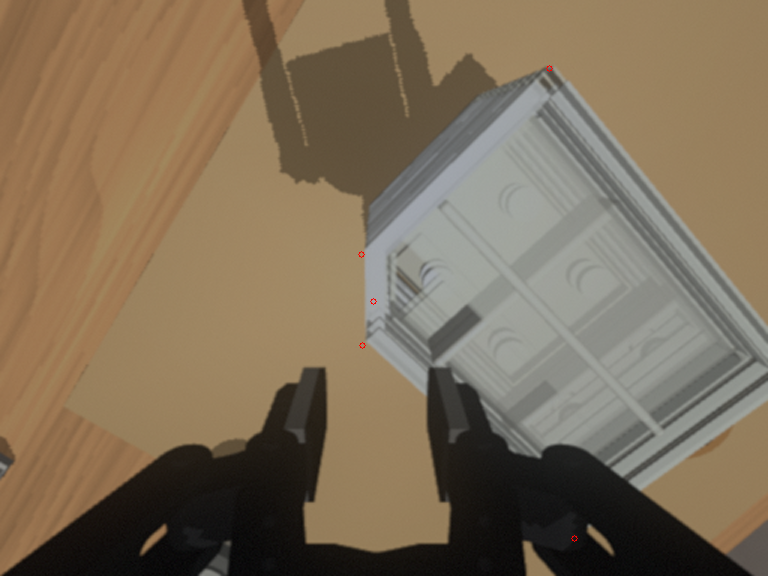

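The wrist view shows the cut rim from about (366, 247) to (368, 340). My prediction sits ~2–3 mm left of it, but the arm was still settling. I'll re-measure from rest.

```bash
cat > w.py <<'E'
from h import *
def wrist(z=.18,save=None):
    o,p,R=state();im,d=ctrl.camera("wrist");i=ctrl.camera_info("wrist");T,K=i["T_tool_cam"],i["camera_matrix"]
    if save: cv2.imwrite(save,cv2.cvtColor(im,cv2.COLOR_RGB2BGR))
    v,u=np.mgrid[:384,:512];r=np.stack([u,v,np.ones_like(u)],-1)@np.linalg.inv(K).T
    X=(r*d[...,None])@T[:3,:3].T+T[:3,3];X=R.apply(X.reshape(-1,3)).reshape(X.shape)+p
    def cast(uv):
        q=np.c_[uv,np.ones(len(uv))]@np.linalg.inv(K).T@T[:3,:3].T;q=R.apply(q);c=p+R.apply(T[:3,3]);return c+q*((z-c[2])/q[:,2])[:,None]
    return o,p,R,im,d,X,cast
E
python3 - <<'E'
from w import *
o,p,R,im,d,X,cast=wrist();print(p,np.abs(o["dq"]).max())
hsv=cv2.cvtColor(im,cv2.COLOR_RGB2HSV);Z=X[...,2]
m=((Z>.155)&(Z<.2)&(d>0)).astype(np.uint8)
m[300:]=0
m=cv2.morphologyEx(m,3,np.ones((7,7)))
c=max(cv2.findContours(m,0,1)[0],key=cv2.contourArea)
h=cv2.approxPolyDP(cv2.convexHull(c),4,True)[:,0];print(h.tolist());print(np.round(cast(h)*1000,1).tolist())
print("rim z",np.percentile(Z[m>0],[50,80,90,95]))
# cut edge + long edges by line fit: contour points in tool-heading frame
W=cast(c[:,0]);t=np.radians(-TA);L=(W[:,:2]-TC)*1000@np.array([[np.cos(t),np.sin(t)],[-np.sin(t),np.cos(t)]])
s=L.sum(1)/2**.5;e=(L[:,0]-L[:,1])/2**.5
k=(s<-90)&(abs(e+21.2)<18);print("cut line s(want -104.6)",np.round(np.polyfit(e[k]+21.2,s[k],1),3),k.sum(), np.std(s[k]))
k=(abs(L[:,0]+105)<6)&(L[:,1]>-30)&(L[:,1]<60);print("-x edge (want -105)",np.polyfit(L[k,1],L[k,0],1),k.sum())
k=(abs(L[:,1]+75)<6)&(L[:,0]>-65)&(L[:,0]<-20);print("-y edge (want -75)",k.sum(),np.polyfit(L[k,0],L[k,1],1) if k.sum()>5 else "")
k=(abs(L[:,1]-75)<6)&(L[:,0]>-100)&(L[:,0]<90);print("+y edge",k.sum(),np.polyfit(L[k,0],L[k,1],1) if k.sum()>5 else "")
E
```

```text
[ 0.44549922 -0.22223419  0.26913432] 0.04813862189607432
[[364, 43], [382, 56], [511, 212], [511, 268], [465, 299], [339, 299], [283, 262], [244, 226], [245, 156]]
[[442.0, -91.3, 180.0], [456.7, -90.2, 180.0], [610.0, -113.7, 180.0], [647.5, -145.7, 180.0], [639.4, -187.3, 180.0], [554.9, -248.3, 180.0], [496.3, -248.0, 180.0], [453.2, -240.9, 180.0], [422.4, -196.2, 180.0]]
rim z [0.17090202 0.17930921 0.17986969 0.18026232]
cut line s(want -104.6) [ 2.20000e-02 -1.01927e+02] 46 0.30051875440784337
-x edge (want -105) [ 1.86411224e-04 -1.09391007e+02] 103
-y edge (want -75) 37 [ 1.97027129e-02 -7.07789405e+01]
+y edge 191 [-1.17717446e-02  7.68188874e+01]
```

Run:
```python
from w import *
o,p,R,im,d,X,cast=wrist();print(p)
Z=X[...,2];m=((Z>.174)&(Z<.19)&(d>0)).astype(np.uint8);m[280:]=0
m=cv2.morphologyEx(m,3,np.ones((5,5)));c=max(cv2.findContours(m,0,1)[0],key=cv2.contourArea)
W=cast(c[:,0]);t=np.radians(-TA);L=(W[:,:2]-TC)*1000@np.array([[np.cos(t),np.sin(t)],[-np.sin(t),np.cos(t)]])
s=L.sum(1)/2**.5;e=(L[:,0]-L[:,1])/2**.5
def rep(n,k,a,b):print(n,k.sum(),np.round(np.polyfit(a[k],b[k],1),3) if k.sum()>5 else "")
rep("cut -102.6",(abs(s+102)<5)&(abs(e+21.2)<18),e+21.2,s)
rep("-x",(abs(L[:,0]+105)<7)&(L[:,1]>-25)&(L[:,1]<60),L[:,1],L[:,0])
rep("-y",(abs(L[:,1]+75)<7)&(L[:,0]>-65)&(L[:,0]<0),L[:,0]+30,L[:,1])
rep("+y",(abs(L[:,1]-75)<7)&(L[:,0]>-95)&(L[:,0]<90),L[:,0],L[:,1])
move([.445,-.2205,.195],45+TA)
```

```text
[ 0.44508638 -0.22032034  0.26913028]
cut -102.6 46 [ 2.00000e-02 -1.02038e+02]
-x 99 [ 2.00000e-03 -1.07093e+02]
-y 40 [ 3.5000e-02 -7.1011e+01]
+y 186 [-1.7000e-02  7.6722e+01]
move [-0.0034, -0.0019, 0.1856] roll 0.0005 from [0.4449, -0.219, 0.2693]
```

Emit:
drive_tool(
  plan=[
    [[0.005,0.002,0.03,0],[0.005,0.002,0.06,0],[0.005,0.002,0.1,0],[0.005,0.002,0.13,0],[0.005,0.002,0.16,0],[0.005,0.002,0.175,0],[0.005,0.002,0.185,0],[0.005,0.002,0.185,0],[0.005,0.002,0.185,0],[0.005,0.002,0.185,0],[0.005,0.002,0.185,0],[0.005,0.002,0.185,0]],
  ],
)

```text
time_s: 3.25
eef_pos: [0.445, -0.2174, 0.1966]
eef_rot: [0.001, 0.455, 0.891, -0.0]
wrist_force: [0.6, -0.2, 0.0]
opening: 0.379
grasp_force: 0.0
```

Run:
```python
from w import *
o,p,R,im,d,X,cast=wrist();print(p,o["dq"],o["wrist_force"],o["opening"])
cv2.imwrite("pics/w2.png",cv2.cvtColor(cv2.resize(im,(768,576),interpolation=2),cv2.COLOR_RGB2BGR))
move([.444,-.2195,.1745],45+TA)
```

```text
[ 0.44503522 -0.21744941  0.19659118] [-0.00060281  0.00340732  0.00105355  0.00067564 -0.00132543 -0.00022268] [ 0.59535571 -0.18627437  0.01484865] 0.37855935760136533
move [-0.0028, -0.005, 0.0549] roll 0.0007 from [0.445, -0.2174, 0.1965]
```

View pics/w2.png

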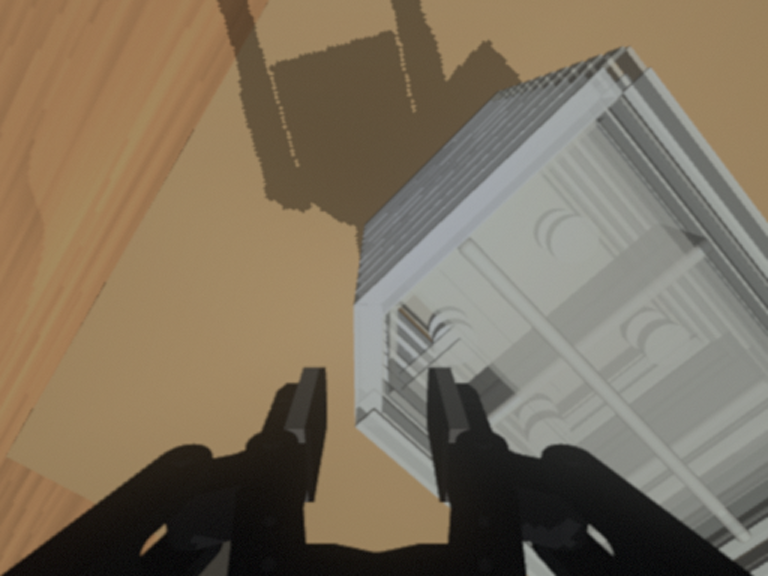

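Emit:
drive_tool(
  plan=[
    [[0.001,-0.005,0.01,0],[0.001,-0.005,0.02,0],[0.001,-0.005,0.03,0],[0.001,-0.005,0.04,0],[0.001,-0.005,0.05,0],[0.001,-0.005,0.055,0],[0.001,-0.005,0.055,0],[0.001,-0.005,0.055,0],[0.001,-0.005,0.055,0]],
  ],
)

```text
time_s: 4.05
eef_pos: [0.443, -0.2181, 0.1741]
eef_rot: [0.0, 0.454, 0.891, -0.0]
wrist_force: [0.3, -0.5, 0.2]
opening: 0.378
grasp_force: 0.0
```

Emit:
drive_tool(
  plan=[
    [[0,0,0,0],[0,0,0,0],[0,0,0,0],[0,0,0,0],[0,0,0,0],[0,0,0,0],[0,0,0,0],[0,0,0,0]],
  ],
  jaw=1,
)

```text
time_s: 4.72
eef_pos: [0.443, -0.2182, 0.1744]
eef_rot: [0.0, 0.455, 0.891, -0.0]
wrist_force: [-1.9, -0.2, 6.2]
opening: 0.088
grasp_force: 59.2
```

```bash
cat >> w.py <<'E'
def tilt(name="top",view=None,lo=.14):
    """plane of the upper rim of the tray from the depth of a fixed camera: heights at tray points"""
    p,d=ctrl.camera(name);X=points(name,d)
    if view: cv2.imwrite(view,cv2.cvtColor(p,cv2.COLOR_RGB2BGR))
    return p,d,X
E
python3 - <<'E'
from w import *
p,d,X=tilt()
np.savez("pics/top1.npz",p=p,d=d)
for n,(x,y) in {"cut":(-84,-54),"far":(100,70),"-x+y":(-100,70),"+x-y":(100,-70),"+x":(100,0),"+y":(0,70),"-y":(0,-70),"-x":(-100,10)}.items():
    c=tray2w(x,y);q=proj("top",[*c,.18])[0].round().astype(int);z=X[q[1]-1:q[1]+2,q[0]-1:q[0]+2,2];print(n,q,np.round(z.ravel()*1000,0).astype(int))
E
```

```text
cut [321 240] [445 497 504 410 456 490 403 416 449]
far [295 186] [182 176 177 179 173 175 186 181 177]
-x+y [287 239] [154 156 146 110  94 147 168 181 170]
+x-y [332 192] [172 170 179 181 177 183 178 179 181]
+x [314 189] [175 176   2 172 182 182 178 182 182]
+y [291 212] [177 177 173 178 172 184 171 166 188]
-y [328 218] [537 540 479 537 537 531 540 522 527]
-x [303 241] [499 572 572 571 571 578 572 574 567]
```

Gripped shallowly at 59 N. Because the pinch is shallow, the tray can pivot, so I lift a little and check how it tilts.

Emit:
drive_tool(
  plan=[
    [[0,0,-0.004,0],[0,0,-0.008,0],[0,0,-0.012,0],[0,0,-0.016,0],[0,0,-0.02,0],[0,0,-0.02,0],[0,0,-0.02,0]],
  ],
)

```text
time_s: 5.35
eef_pos: [0.4428, -0.2179, 0.182]
eef_rot: [-0.0, 0.454, 0.891, 0.0]
wrist_force: [0.2, 0.2, -0.9]
opening: 0.085
grasp_force: 58.9
```

```bash
cat >> w.py <<'E'
def rimfit(tag):
    o,_,_=state();p,d,X=tilt();np.savez(f"pics/{tag}.npz",p=p,d=d)
    print(np.round(o["eef_pos"],4),"F",np.round(o["wrist_force"],1),"T",np.round(o["torque"],2),"open",round(o["opening"],3),"g",o["grasp_force"])
    t=np.radians(-TA);L=(X[...,:2]-TC)*1000@np.array([[np.cos(t),np.sin(t)],[-np.sin(t),np.cos(t)]]);Z=X[...,2]*1000
    for n,k in {"far":(abs(L[...,0]-88)<17)&(abs(L[...,1]-70)<4)|(abs(L[...,0]-100)<4)&(abs(L[...,1]-58)<17),"+x-y":(abs(L[...,0]-100)<4)&(abs(L[...,1]+55)<20),"+y":(abs(L[...,1]-70)<4)&(abs(L[...,0])<30),"-x+y":(abs(L[...,1]-70)<4)&(abs(L[...,0]+75)<20)}.items():
        z=Z[k&(Z>160)&(Z<240)];print(n,len(z),round(float(np.median(z)),1),"+-",round(float(z.std()/len(z)**.5),1))
E
python3 - <<'E'
from w import *
rimfit("p1")
E
```

```text
[ 0.4428 -0.2179  0.182 ] F [ 0.2  0.2 -0.9] T [ 0.05  0.12 -0.06] open 0.085 g 58.91402129083872
far 31 179.9 +- 0.8
+x-y 23 184.1 +- 0.8
+y 35 183.9 +- 0.8
-x+y 23 183.7 +- 0.8
```

The tray pivots about the far corner: far rim 180 mm, mid-edges about 184. Continue.

Emit:
drive_tool(
  plan=[
    [[0,0,-0.004,0],[0,0,-0.008,0],[0,0,-0.012,0],[0,0,-0.016,0],[0,0,-0.019,0],[0,0,-0.019,0],[0,0,-0.019,0]],
  ],
)

```text
time_s: 5.98
eef_pos: [0.4427, -0.2183, 0.1897]
eef_rot: [-0.0, 0.454, 0.891, -0.0]
wrist_force: [-2.1, -0.3, -1.7]
opening: 0.087
grasp_force: 59.3
```

Run:
```python
from w import *
rimfit("p2")
o,p,R,im,d,X,cast=wrist();cv2.imwrite("pics/w3.png",cv2.cvtColor(cv2.resize(im,(768,576),interpolation=2),cv2.COLOR_RGB2BGR))
Z=X[...,2];
a=np.radians(TA);L=(X[...,:2]-TC)@np.array([[np.cos(a),-np.sin(a)],[np.sin(a),np.cos(a)]])*1000
k=(abs(L[...,0]+99)<4)&(d>0)&(Z>.165)
for y in (-30,-10,10,30,50,68):
    q=k&(abs(L[...,1]-y)<6);print(y,q.sum(),np.round(np.median(Z[q])*1000,1))
```

```text
[ 0.4427 -0.2183  0.1897] F [-2.1 -0.3 -1.7] T [-0.29  0.5  -0.01] open 0.087 g 59.29872407577932
far 29 180.1 +- 0.6
+x-y 20 185.7 +- 1.1
+y 33 184.2 +- 0.8
-x+y 25 189.9 +- 0.6
-30 403 194.8
-10 429 194.1
10 457 193.3
30 493 192.5
50 538 191.8
68 381 191.1
```

View pics/w3.png

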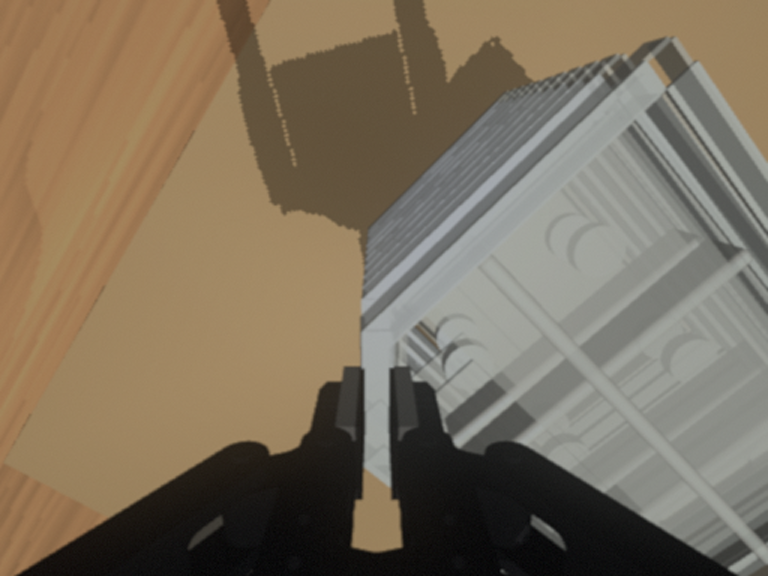

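The wrist view shows the tray hinged up at the cut corner, with the rim at ~195 mm beside the fingers near (375, 370). The far corner is still at 180. Lift 6 mm more so the cut corner is clear.

Emit:
drive_tool(
  plan=[
    [[0,0,-0.004,0],[0,0,-0.008,0],[0,0,-0.012,0],[0,0,-0.016,0],[0,0,-0.016,0],[0,0,-0.016,0]],
  ],
)

```text
time_s: 6.58
eef_pos: [0.4429, -0.2181, 0.1962]
eef_rot: [0.0, 0.455, 0.891, -0.0]
wrist_force: [-1.5, -1.6, -1.3]
opening: 0.091
grasp_force: 59.3
```

```bash
cat >> w.py <<'E'
def xrim():
    o,p,R,im,d,X,cast=wrist();Z=X[...,2];a=np.radians(TA);L=(X[...,:2]-TC)@np.array([[np.cos(a),-np.sin(a)],[np.sin(a),np.cos(a)]])*1000
    for y in (-30,10,68):
        q=(abs(L[...,0]+99)<4)&(d>0)&(Z>.165)&(abs(L[...,1]-y)<6);print("x-99",y,np.round(np.median(Z[q])*1000,1))
E
python3 - <<'E'
from w import *
rimfit("p3");xrim()
E
```

```text
[ 0.4429 -0.2181  0.1962] F [-1.5 -1.6 -1.3] T [-0.24  0.55 -0.09] open 0.091 g 59.33031666325405
far 35 188.9 +- 1.0
+x-y 21 192.2 +- 1.7
+y 33 193.5 +- 0.7
-x+y 26 196.4 +- 1.8
x-99 -30 201.2
x-99 10 199.9
x-99 68 198.0
```

The cut corner is ~22 mm up and clear, while the far corner is only 9 mm up and still in the nest. Now draw it out.

Emit:
drive_tool(
  plan=[
    [[0,0,-0.008,0],[0,0,-0.016,0],[0,0,-0.025,0],[0,0,-0.035,0],[0,0,-0.05,0],[0,0,-0.07,0],[0,0,-0.09,0],[0,0,-0.11,0],[0,0,-0.125,0],[0,0,-0.13,0],[0,0,-0.13,0],[0,0,-0.13,0]],
  ],
)

```text
time_s: 7.68
eef_pos: [0.4428, -0.218, 0.2479]
eef_rot: [-0.0, 0.454, 0.891, 0.0]
wrist_force: [0.7, 0.6, -1.2]
opening: 0.087
grasp_force: 59.2
```

Run:
```python
from w import *
o,p,R=state();print(p,o["opening"],o["grasp_force"],o["wrist_force"],o["torque"],o["dq"])
im,d,X=tilt("top","pics/top2.png")
o,p,R,im2,d2,W,cast=wrist(save="pics/w4.png")
Z=W[...,2];k=(d2>0)&(Z>.195)&(Z<.27);k[:,:][250:]=False
P=W[k];tip=R.apply([0,0,0])+p
L=R.inv().apply(P-p)*1000
# rim pts: upper envelope; robust plane fit
A=np.c_[L[:,:2],np.ones(len(L))];w=np.ones(len(L),bool)
for _ in range(15):
    c=np.linalg.lstsq(A[w],-L[w,2],rcond=None)[0];r=-L[:,2]-A@c;w=(r>-1.5-10*0.5**_)&(r<4)
print("tool-frame rim height slopes x,y (deg) & h at tcp",np.degrees(np.arctan(c[:2])),c[2],w.sum())
for x0 in (0,40,80): print([ (y0,round(float(np.percentile(-L[(abs(L[:,0]-x0)<6)&(abs(L[:,1]-y0)<6),2],90)),1)) for y0 in (0,20,50,80,110) if ((abs(L[:,0]-x0)<6)&(abs(L[:,1]-y0)<6)).sum()>20])
s=np.load("pics/top0.npz")["d"];Xs=points("top",d);m=(Xs[...,2]>.15);print(m[175:260,270:345].sum())
cv2.imwrite("pics/w4b.png",cv2.cvtColor(np.hstack([cv2.resize(im2,(400,300)),cv2.resize(im[160:280,240:360],(300,300),interpolation=2)]),cv2.COLOR_RGB2BGR))
```

```text
[ 0.44282111 -0.21797286  0.24790431] 0.08676678506307235 59.17430304310983 [ 0.67529657  0.572254   -1.20085089] [-0.00569755  0.08338657  0.00410595] [ 0.00039918  0.00727419  0.00932351 -0.00019395 -0.00091385  0.00056011]
tool-frame rim height slopes x,y (deg) & h at tcp [15.53384008  2.20112495] -23.757535817213 7206
[(50, -22.0), (80, -4.1), (110, -18.1)]
[(20, 5.7), (50, -21.6), (80, -16.8), (110, -5.1)]
[(50, 5.1), (80, 1.7), (110, 4.5)]
3371
```

View pics/w4b.png

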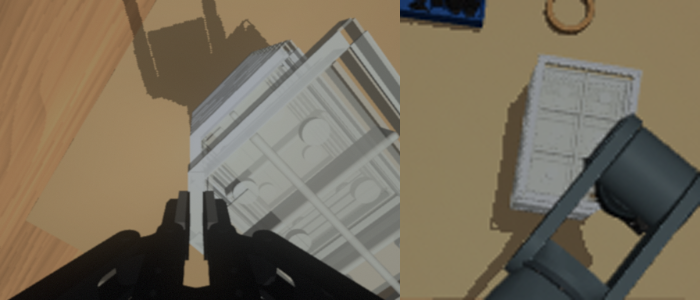

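The left half of the picture shows the tray held above the stack. The right half shows the stack unmoved below it. The tray looks level again, so I measure its tilt and pose in the grip.

```bash
cat >> w.py <<'E'
def inhand(hlo=-1,hhi=11):
    """tray pose in the gripper from the wrist camera: rim plane tilt, then edges of the -x/+y rim"""
    o,p,R,im,d,W,_=wrist();L=R.inv().apply((W-p).reshape(-1,3)).reshape(W.shape)*1000;H=-L[...,2]
    k=(d>0)&(H>hlo)&(H<hhi)&(L[...,0]>14)
    m=cv2.morphologyEx(k.astype(np.uint8),2,np.ones((3,3)))>0
    q=L[m];h=H[m];A=np.c_[q[:,:2],np.ones(len(q))];w=np.ones(len(q),bool)
    for _ in range(10):
        c=np.linalg.lstsq(A[w],h[w],rcond=None)[0];w=abs(h-A@c)<1.5
    e=q[w][:,:2];sc=R.as_matrix()
    n=sc[:,:2]@c[:2]
    print("tilt deg: tool x,y",np.round(np.degrees(c[:2]),2),"world",np.round(np.degrees(n[:2]),2),"h",round(c[2],1),"n",w.sum(),len(q),"res",round((h-A@c)[w].std(),2))
    # rotate into nominal tray frame: tray +x at -45deg from tool y (as seen from above)
    B=np.column_stack([[-1,1],[1,1]])/2**.5   # tray x,y in tool (x,y)
    t=e@B+[-84,-54]
    a=t[(abs(t[:,0]+100)<9)&(t[:,1]>-25)&(t[:,1]<60)]
    bins=[(y,np.percentile(a[abs(a[:,1]-y)<5,0],[2,98])) for y in range(-20,60,10) if (abs(a[:,1]-y)<5).sum()>20]
    print("-x rim outer/inner (want -105,-95)",[(y,np.round(v,1).tolist()) for y,v in bins])
    b=t[(abs(t[:,1]-70)<9)&(t[:,0]>-85)&(t[:,0]<95)]
    print("+y rim inner/outer (want 65,75)",[(x,np.round(np.percentile(b[abs(b[:,0]-x)<5,1],[2,98]),1).tolist()) for x in range(-80,95,25) if (abs(b[:,0]-x)<5).sum()>20])
    return c
E
python3 - <<'E'
from w import *
o,p,R=state();M=R.as_matrix();print(M[:2,:2])
inhand()
E
```

```text
[[-0.58682348  0.80971454]
 [ 0.80971435  0.58682391]]
tilt deg: tool x,y [ 0.14 -1.02] world [-0.91 -0.48] h 5.2 n 9284 11110 res 0.63
-x rim outer/inner (want -105,-95) [(-20, [-103.7, -93.9]), (-10, [-103.7, -93.8]), (0, [-103.7, -93.7]), (10, [-103.7, -93.7]), (20, [-103.6, -93.7]), (30, [-103.6, -93.6]), (40, [-103.6, -93.7]), (50, [-103.6, -93.6])]
+y rim inner/outer (want 65,75) [(-80, [64.8, 75.4]), (-55, [64.4, 72.6])]
```

Run:
```python
from w import *
t=tray2w(-85.3,-54.1,np.array([.5866,.2575]),6.6);print(t)
move([*t,.248],51.6);move([*t,.1266])
```

```text
[0.5080834  0.19395439]
move [0.7375, 0.7366, -0.0009] roll -0.087 from [0.4426, -0.2178, 0.2474]
move [0.7372, 0.7367, 0.3026] roll 0 from [0.4426, -0.2178, 0.2474]
```

Emit:
drive_tool(
  plan=[
    [[0.005,0.005,0,0],[0.015,0.015,0,0],[0.03,0.03,0,-0.003],[0.05,0.05,0,-0.006],[0.075,0.075,0,-0.01],[0.105,0.105,0,-0.014],[0.14,0.14,0,-0.018],[0.175,0.175,0,-0.022],[0.21,0.21,0,-0.026],[0.245,0.245,0,-0.03],[0.28,0.28,0,-0.034],[0.315,0.315,0,-0.038]],
  ],
)

```text
time_s: 8.83
eef_pos: [0.4708, -0.0399, 0.248]
eef_rot: [-0.0, 0.4, 0.917, 0.0]
wrist_force: [0.0, 0.4, -0.8]
opening: 0.09
grasp_force: 59.2
```

Run:
```python
from w import *
t=[.5081,.1940]
move([*t,.248],51.6);o=state()[0];print(o["opening"],o["grasp_force"],o["wrist_force"])
```

```text
move [0.3651, 0.4663, 0.0002] roll -0.0484 from [0.4708, -0.0399, 0.248]
0.08997647012719041 59.172889830661006 [ 0.00940591  0.38148621 -0.84953351]
```

Emit:
drive_tool(
  plan=[
    [[0.028,0.036,0,-0.004],[0.056,0.072,0,-0.008],[0.084,0.108,0,-0.012],[0.112,0.144,0,-0.016],[0.14,0.18,0,-0.02],[0.168,0.216,0,-0.024],[0.196,0.252,0,-0.028],[0.224,0.288,0,-0.032],[0.25,0.32,0,-0.036],[0.272,0.348,0,-0.04],[0.29,0.37,0,-0.044],[0.302,0.386,0,-0.048]],
  ],
)

```text
time_s: 9.83
eef_pos: [0.5018, 0.1533, 0.2479]
eef_rot: [-0.0, 0.329, 0.944, 0.0]
wrist_force: [-0.1, -0.5, -1.7]
opening: 0.087
grasp_force: 59.2
```

Run:
```python
from w import *
t=[.5081,.1940]
move([*t,.1266],51.6);o=state()[0];print(o["opening"],o["grasp_force"],o["wrist_force"])
```

```text
move [0.0507, 0.0895, 0.3034] roll -0.0002 from [0.5018, 0.1533, 0.2479]
0.08695236404924622 59.17689085879829 [-0.09080869 -0.51131679 -1.74727053]
```

Emit:
drive_tool(
  plan=[
    [[0.01,0.014,0.005,0],[0.02,0.028,0.015,0],[0.03,0.044,0.03,0],[0.036,0.058,0.05,0],[0.04,0.068,0.075,0],[0.042,0.074,0.1,0],[0.042,0.076,0.125,0],[0.042,0.076,0.15,0],[0.042,0.076,0.17,0],[0.042,0.076,0.185,0],[0.042,0.076,0.195,0],[0.042,0.076,0.2,0]],
  ],
)

```text
time_s: 10.83
eef_pos: [0.5079, 0.1855, 0.1672]
eef_rot: [-0.0, 0.331, 0.944, -0.0]
wrist_force: [-0.0, -0.4, -0.5]
opening: 0.09
grasp_force: 59.2
```

Emit:
drive_tool(
  plan=[
    [[0,0,0,0],[0,0,0,0],[0,0,0,0],[0,0,0,0],[0,0,0,0],[0,0,0,0]],
  ],
)

```text
time_s: 11.33
eef_pos: [0.5082, 0.1857, 0.1683]
eef_rot: [0.0, 0.33, 0.944, 0.0]
wrist_force: [0.8, 0.2, -1.5]
opening: 0.088
grasp_force: 59.2
```

Run:
```python
from w import *
inhand();move([.5081,.1940,.1266],51.6);o=state()[0];print(o["opening"],o["grasp_force"],o["wrist_force"])
```

```text
tilt deg: tool x,y [ 0.26 -1.22] world [-0.97 -0.79] h 5.1 n 9278 11022 res 0.63
-x rim outer/inner (want -105,-95) [(-20, [-103.5, -93.6]), (-10, [-103.5, -93.7]), (0, [-103.5, -93.5]), (10, [-103.5, -93.7]), (20, [-103.5, -93.6]), (30, [-103.5, -93.5]), (40, [-103.5, -93.4]), (50, [-103.5, -93.6])]
+y rim inner/outer (want 65,75) [(-80, [64.7, 75.2]), (-55, [64.4, 72.8])]
move [0.0131, 0.016, 0.104] roll -0.001 from [0.5082, 0.1857, 0.1682]
0.08522511416897895 59.168961955583654 [ 0.44287993  0.22775273 -0.49215611]
```

Emit:
drive_tool(
  plan=[
    [[0.003,0.003,0.01,0],[0.006,0.006,0.02,0],[0.009,0.009,0.035,0],[0.012,0.013,0.05,0],[0.013,0.016,0.065,0],[0.013,0.016,0.08,0],[0.013,0.016,0.09,0],[0.013,0.016,0.097,0],[0.013,0.016,0.102,0],[0.013,0.016,0.104,0],[0.013,0.016,0.104,0],[0.013,0.016,0.104,0]],
  ],
)

```text
time_s: 12.38
eef_pos: [0.5082, 0.1939, 0.1266]
eef_rot: [0.0, 0.33, 0.944, 0.0]
wrist_force: [-0.1, -0.0, -0.2]
opening: 0.085
grasp_force: 59.2
```

Emit:
drive_tool(
  plan=[
    [[0,0,0,0],[0,0,0,0],[0,0,0,0],[0,0,0,0],[0,0,0,0],[0,0,0,0]],
  ],
)

```text
time_s: 12.88
eef_pos: [0.508, 0.194, 0.1264]
eef_rot: [0.0, 0.33, 0.944, 0.0]
wrist_force: [0.8, -0.2, -0.5]
opening: 0.09
grasp_force: 59.2
```

Run:
```python
from w import *
inhand();move([.5081,.1940,.1266],51.6)
a,d,X=tilt("top");b,_,_=tilt("scene")
# stack pose now, rim at .165
m=np.zeros((384,512),bool);m[170:260,265:345]=1;k=m&(X[...,2]>.15)&(X[...,2]<.185)
print("stack",cv2.minAreaRect(X[k][:,:2].astype(np.float32)*1000),np.median(X[k][:,2]))
# held tray: rim corners expected, overlay on top
C=np.array([.5866,.2575])
k=(X[...,2]>.105)&(X[...,2]<.15);k[:, 245:]=0;k[:, :150]=0;k[:170]=0
a=a.copy();pr=proj("top",[[*tray2w(x,y,C,6.6),.13] for x,y in [(105,75),(105,-75),(-105,75)]]);
pp=proj("top",[[*tray2w(x,y,C,6.6),.01] for x,y in [(110,150),(110,-150),(-110,-150),(-110,150)]])
A=cv2.resize(a[140:290,130:350],None,fx=3.6,fy=3.6,interpolation=2)
for q,c in [(x,(255,0,0)) for x in pr]+[(x,(0,160,0)) for x in pp]: cv2.circle(A,tuple(int(v) for v in (q-[130,140])*3.6),4,c,1)
cv2.imwrite("pics/f1.png",cv2.cvtColor(A,cv2.COLOR_RGB2BGR));cv2.imwrite("pics/f2.png",cv2.cvtColor(b[100:320,100:400],cv2.COLOR_RGB2BGR))
```

```text
tilt deg: tool x,y [ 0.14 -1.12] world [-0.81 -0.79] h 5.2 n 9260 11049 res 0.63
-x rim outer/inner (want -105,-95) [(-20, [-103.6, -93.6]), (-10, [-103.6, -93.5]), (0, [-103.5, -93.5]), (10, [-103.6, -93.5]), (20, [-103.4, -93.5]), (30, [-103.5, -93.4]), (40, [-103.5, -93.4]), (50, [-103.5, -93.5])]
+y rim inner/outer (want 65,75) [(-80, [64.4, 75.2]), (-55, [64.5, 73.1])]
move [-0.0001, 0.0002, -0.0005] roll -0.001 from [0.508, 0.194, 0.1264]
stack ((535.9896850585938, -181.50912475585938), (150.0284423828125, 212.19638061523438), 80.71211242675781) 0.16142637981893063
```

View pics/f1.png

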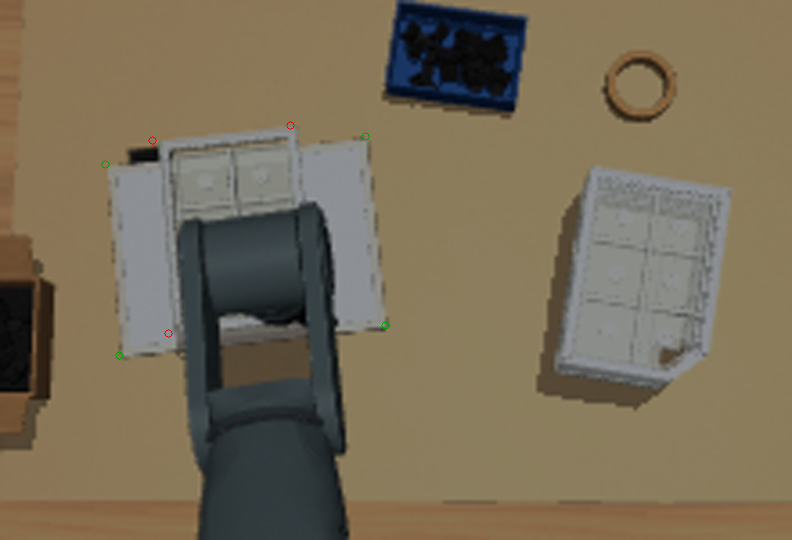

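View pics/f2.png

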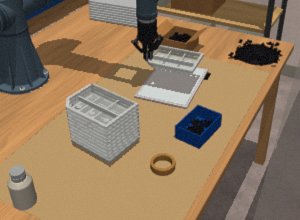

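The top picture shows the tray over the panel, with its +x corners about 5 px right of the prediction in the crop (roughly 4 mm). The stack has not moved. The scene view shows the tray floating clear of everything. Next I check the offset numerically.

Run:
```python
from w import *
p,d,X=tilt("top");Z=X[...,2]
C=np.array([.5866,.2575]);zr=.129
m=np.zeros((384,512),bool);m[160:200,160:222]=1
v,u=np.nonzero(m&(Z>.10)&(Z<.15));W=cast("top",np.c_[u,v],zr)[:,:2]
a=np.radians(6.6);L=(W-C)@np.array([[np.cos(a),-np.sin(a)],[np.sin(a),np.cos(a)]])*1000
print("x max",np.sort(L[:,0])[-12:].round(1))
for v0 in range(176,196,2):
    k=v==v0;print(v0,k.sum(),np.round([L[k,0].mean(),L[k,1].min(),L[k,1].max()],1) if k.any() else "")
print("z of rim near +x",np.median(Z[v[L[:,0]>97],u[L[:,0]>97]]))
```

```text
x max [104.5 104.6 104.7 104.7 104.8 105.  105.1 105.2 105.3 105.4 105.5 105.6]
176 14 [102.8 -79.2 -29. ]
178 32 [ 98.8 -78.5  41.2]
180 35 [ 92.6 -77.7  68.9]
182 30 [ 84.3 -77.   69.5]
184 27 [ 77.3 -76.3  70.1]
186 28 [ 68.9 -79.4  70.8]
188 30 [ 60.7 -78.6  67.6]
190 28 [ 52.4 -77.9  68.2]
192 32 [ 44.7 -77.1  68.8]
194 30 [ 36.6 -76.4  69.5]
z of rim near +x 0.12789213948611433
```

Emit:
drive_tool(
  plan=[
    [[0.002,0.002,0,0],[0.004,0.004,0,0],[0.0055,0.007,0,0],[0.0055,0.007,0,0],[0.0055,0.007,0,0],[0.0055,0.007,0,0],[0.0055,0.007,0,0],[0.0055,0.007,0,0],[0.0055,0.007,0,0],[0.0055,0.007,0,0]],
  ],
)

```text
time_s: 13.92
eef_pos: [0.508, 0.1975, 0.1264]
eef_rot: [-0.0, 0.33, 0.944, -0.0]
wrist_force: [0.1, -0.2, -0.8]
opening: 0.091
grasp_force: 59.2
```

Run:
```python
from w import *
o=state()[0];print(o["eef_pos"],o["grasp_force"],np.abs(o["dq"]).max(),o["time_s"])
print(ctrl.hand_in())
```

```text
[0.50802517 0.19749154 0.12635118] 59.16885932529112 0.0016686622263140814 13.9167
the job is handed in; nothing more can be done
None
```

The job is handed in at 13.9 s: the top tray was peeled cut corner first, with the far corner still in its nest, and is now held centred about 90 mm above the panel, about 1° off level, with the stack measured where it was; the verdict was not returned.

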